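# Close the curing box and hold the lamp paddle half way

### The job

Gently lower the curing box's orange lid until it is fully closed over the clay tower, without slamming it. Then press the green spring-loaded paddle of the lamp control to half way and finish while still holding it there; never push it right down, because that trips the cut-out. Leave the tower standing and everything else on the bench where it is.

Things in the scene. Friction and masses are not known exactly. Their poses are not given: they have to be found in the camera images.
- curebox: the resin curing box: a white open box fixed to the bench, 180 mm (its x) by 200 mm (its y), 85 mm tall, walls and floor 8 mm thick. Origin: centre of its underside. Its x axis points level from the front edge to the hinge edge, z up.
- lid_hinge (a point): middle of the hinge line of the orange lid, on the box's rear rim: 90 mm along the box's +x and 85.5 mm above the bench; the hinge line runs along the box's y.
- lid_tab (a point): top face of the black pull tab in the middle of the lid's free edge, 185 mm from the hinge line. The lid is a flat plate 180 x 200 mm, 10 mm thick (its underside passes through the hinge line), with the 60 mm wide tab standing 12 mm out beyond its free edge. Closed, its top is 96 mm above the bench.
- lid (a joint): lid angle in rad: 0 = closed flat on the box, growing as it opens upward (1.57 = upright). It starts part open, 0.7 to 1.15, free edge up and nearer the robot than the hinge. The hinge is stiff: the lid stays at any angle and takes about 1 to 2 N at the free edge to push down.
- tower: small terracotta clay tower standing inside the box, 52 mm across, 62 mm tall; clears the closed lid. Origin: centre of its underside.
- station: the lamp's hold-to-run control, standing either left or right of the box: a grey block fixed on a plywood riser (0 to 30 mm high, different each time), the block 170 mm (its x) by 100 mm (its y), 35 mm tall, with two ears up to 70 mm at its +x end carrying the paddle (heights from the block's underside). Origin: centre of the grey block's underside, i.e. riser height above the bench; z up.
- paddle_hinge (a point): middle of the paddle's hinge line: 60 mm along the station's +x from its origin and 55 mm above it; the hinge line runs along the station's y.
- paddle_pad (a point): centre of the top face of the green paddle pad (45 x 45 mm, 12 mm thick), 95 mm along the paddle from the hinge line and 7 mm above the line through it. The paddle reaches from the hinge towards the station's -x and, released, slopes up 0.42 rad (24 degrees) above level; this point is then about 100 mm above the station's origin, about 83 mm when half pressed, about 64 mm right down.
- paddle (a joint): paddle angle in rad: 0 = released (up), growing as the pad is pressed down, 0.40 = right down on its stop, 0.20 = half way. A spring returns it; at the pad's centre it takes about 3 N to start, 8 N at half way and 13 N at the stop.
- tub: bystander: green open plastic tub, 90 mm across, 80 mm tall. Origin: centre of its underside.
- brush_mug: bystander: white mug 72 mm across and 90 mm tall with three brushes standing in it up to 155 mm. Origin: centre of its underside.
- model_house: bystander: small plaster model house with a flat cork roof, on a card base 120 x 110 mm, 84 mm tall. Origin: centre of its underside.
- glue_gun: bystander: blue glue gun lying on its side, about 185 mm long, 40 mm high. Origin: centre of its underside.
- paint_jar: bystander: paint jar with a blue cap, 60 mm across, 70 mm tall. Origin: centre of its underside.
- figurine: bystander: white clay figurine, 44 mm across, 78 mm tall. Origin: centre of its underside.
- spatula: bystander: modelling spatula lying flat, 200 mm long; its blade and handle lie along its x axis.
Things that resemble listed ones, but are neither listed nor needed, are in the scene too. What is meant by the tower is not yellow, and is the smaller of those in its own colour.

How it is judged (in metres and radians):
On the way, in this order (a step that is already met when the one before it is completed fails the run):
1. the lid is fully closed, the paddle not yet pressed (value of joint lid below 0.03 rad and value of joint paddle below 0.05 rad), for 0.2 s.
2. the robot holds the paddle about half way (value of joint paddle between 0.13 and 0.27 rad and contact force between any of the fingers, the arm and station above 2 N and value of joint lid below 0.03 rad), for 0.5 s.
At the end, for the whole second after the job is handed in: The robot is still pressing the paddle (more than 2 N on the control) and holds it about half way, between 0.13 and 0.27 rad of its 0.40 rad travel; the lid is closed to within 0.03 rad, the tower stands upright within 0.15 rad, and no bystander is more than 30 mm from where it began (all of step 2 and angle between tower's own z axis and vertical below 0.15 rad and distance of each of tub, brush_mug, model_house, glue_gun, paint_jar, figurine, spatula from where it was at the start of the episode below 0.03 m); the arm keeps its last pose, push and grip.
It fails at once if the paddle is pushed right down (beyond 0.37 of 0.40 rad) (value of joint paddle above 0.37 rad).
It fails at once if the lid is slammed (closing faster than 2.5 rad/s) (velocity of joint lid below -2.5 rad/s).
It fails at once if the tower is knocked over (tilted more than 0.4 rad) (angle between tower's own z axis and vertical above 0.4 rad).
It fails at once if a bystander is moved more than 50 mm (distance of any of tub, brush_mug, model_house, glue_gun, paint_jar, figurine, spatula from where it was at the start of the episode above 0.05 m).
It also fails if it takes over 42 s, if anything falls off the work surface, if the arm or the gripper's body presses on something with over 40 N, if the wrist force passes 120 N, or if a joint passes its speed limit or range.

### The arm

A 7-joint arm with a two-finger parallel gripper is mounted at the origin on the work surface. World frame = base frame: x ahead of the robot, y to its left, z up, the work surface at z = 0. Lengths are in m, angles in degrees, forces in N, time in s.
With the tool pointing down it reaches from about 0.4 to 0.85 m from the base axis. Payload 6.9 kg.
Tool frame: the origin (TCP) lies between the finger pads; the fingertips stand 19 mm ahead of it and the grasp point (between the pads) is the TCP; z points along the fingers, y is the line along which they close (so a half turn about z gives the same grasp; the last joint's range is limited). The gripper opens to 85 mm and grips with 20 to 120 N. Pads are 22 mm wide; open, the fingers measure 114 mm over their backs; the gripper's body (76 mm by 85 mm) begins 54 mm behind the grasp point. The pads swing forward as they close: fully open they stand 13 mm farther back than shut.
Start: joints at [-65.289, 29.078, -13.613, 85.955, 7.202, 65.827, -8.869], TCP at [0.2, 0.592, 0.25] pointing down, gripper open.
Joint ranges: [-176.47, 176.47], [-13.61, 117.27], [-81.72, 77.17], [0.22, 143.17], [-87.28, 267.28], [10, 112.55], [-165.47, 165.47]. Speed limits (degrees/s): [136.94, 136.94, 180, 180, 180, 180, 180].

### API

Orientations are given as [roll, pitch, yaw] about the fixed x, y, z axes, in that order (R = Rz(yaw) Ry(pitch) Rx(roll)).
In Python, from cell import arm gives the robot as it stands.
- The arm moves only by the tool apply_moves, never from a script. Its argument "commands" is a list of rows, each a list of 7 numbers: the shift along the world's x, y, z in mm, then the turn, a rotation vector about the world's x, y, z in rad, then the gripper's target within -1 to 1 (shut at 1, half-way at 0, fully open at -1). A call has 1 to 10 rows; each row is the pose to reach, as a shift and turn from the pose commanded when the call began; what a row does not reach only later rows make up. A row lasts 1/12 s, in which the tool goes at most 41.7 mm and 7.16 degrees, less where a joint would pass 70% of its speed; a pose out of reach is approached as far as the arm can. A call with a gripper value outside its range is refused whole. The fingers move at their own pace and stop on an object; "newtons" is the grip in N (left out, the last holds). Time passes only in rows, so rows that repeat a pose let the fingers close. It gives the time, the measured TCP pose, the force, the opening and the grip force at its end, in the units of the state.
- arm.state(): the state, without advancing time (a new reading comes with each control period).
- arm.snapshot(name): name is "scene" or "side" or "wrist"; returns a dict with "img" (400x640x3 uint8, blue, green, red), "K" (3x3 intrinsics, pixels), "pose" (4x4, takes a point from camera to world coordinates). Camera axes: x right, y down, z forward; pixel columns grow to the right and rows downward; lengths in m; the calibration is good to about 2 mm. A picture is of the moment at which its call begins. There is no depth.
- arm.close_job(): hands the job in; it is judged then, once.
The state is a dict: "t": time; "q": joint angles; "qvel": joint speeds; "tau": joint torques, N m; "tool_pos": TCP position; "tcp_rot": TCP orientation; "force": force on the tool from outside, world axes, zero at the start; "ft_torque": the same for the moment, N m; "width": finger opening in m; "finger_force": force on a finger pad.
Only numpy, scipy, OpenCV 4.12 (cv2) and the standard library are available. Lean on these libraries where they do the work, as an engineer would, in place of code of your own. Each camera call takes 0.05 s, during which the arm holds its last target. There are 200 camera calls.

## Working session

There is one attempt and no reset: what is moved stays moved. The work goes in short steps, Python scripts to look and compute and a tool call to move; the robot and the scene stay as the last step left them, time stands still between calls to the robot, and variables do not carry over. Pictures are saved under pics/ and viewed, at most 10 in all, crops included, and the job is handed in when it is done.

Besides the shell and the picture viewer there is one more tool, called after "Emit:" as name(argument=value, ...), one argument or row to a line, values as JSON. apply_moves: Moves the arm, as the interface text tells. Its arguments: {"type":"object","properties":{"commands":{"type":"array","items":{"type":"array","items":{"type":"number"}}},"newtons":{"type":"number"}},"required":["commands"]}

```bash
mkdir -p pics; ls; cat > h.py <<'E'
import numpy as np, cv2
from cell import arm
def ray(s,u,v):
    d=np.linalg.inv(s['K'])@[u,v,1.]; P=np.array(s['pose']); return P[:3,3],P[:3,:3]@d
def onz(s,u,v,z):
    o,d=ray(s,u,v); return (o+d*(z-o[2])/d[2]).round(4)
def tri(a,ua,b,ub):
    A=[];B=[]
    for s,p in((a,ua),(b,ub)):
        o,d=ray(s,*p); d=d/np.linalg.norm(d); M=np.eye(3)-np.outer(d,d); A.append(M);B.append(M@o)
    return np.linalg.lstsq(np.vstack(A),np.hstack(B),rcond=None)[0].round(4)
def proj(s,p):
    P=np.array(s['pose']); c=P[:3,:3].T@(np.array(p)-P[:3,3]); q=s['K']@c; return (q[:2]/q[2]).round(1)
E
python3 - <<'E'
from h import *
import pickle
D={n:arm.snapshot(n) for n in("scene","side")}
pickle.dump(D,open('d.pkl','wb'))
for n in D: cv2.imwrite(f'pics/{n}.png',D[n]['img']); print(n,np.array(D[n]['pose']).round(3),D[n]['K'])
print(arm.state())
E
```

```text
pics
scene [[-0.848  0.329 -0.416  1.176]
 [ 0.53   0.492 -0.691  0.965]
 [-0.022 -0.806 -0.591  0.956]
 [ 0.     0.     0.     1.   ]] [[444.03077576   0.         309.60434007]
 [  0.         444.03077576 199.82125091]
 [  0.           0.           1.        ]]
side [[-0.857 -0.389  0.337 -0.053]
 [-0.515  0.627 -0.585  1.106]
 [ 0.016 -0.675 -0.737  1.509]
 [ 0.     0.     0.     1.   ]] [[481.21454948   0.         324.0450669 ]
 [  0.         481.21454948 203.96176014]
 [  0.           0.           1.        ]]
{'t': 0.1, 'q': array([-65.28887965,  29.11981902, -13.60879247,  86.00082716,
         7.2032237 ,  65.82859757,  -8.86871433]), 'qvel': array([-0.09535107,  0.06532362, -0.02251986, -0.16175822,  0.02530724,
       -0.13226552, -0.04691855]), 'tau': array([-5.48592812e-03, -6.21828675e+01, -2.19521843e+00, -2.50207669e+01,
        1.23581759e-02,  7.81071489e-03, -1.99206710e-05]), 'tool_pos': array([0.19998719, 0.59170733, 0.2495389 ]), 'tcp_rot': array([-1.79909644e+02,  3.18963303e-03,  1.61334505e+02]), 'force': array([ 0.7030734 , -0.09702502, -0.20412182]), 'ft_torque': array([ 0.02681284,  0.00944813, -0.00861304]), 'finger_force': 0.0, 'width': 0.08571226035138141}
```

View pics/scene.png

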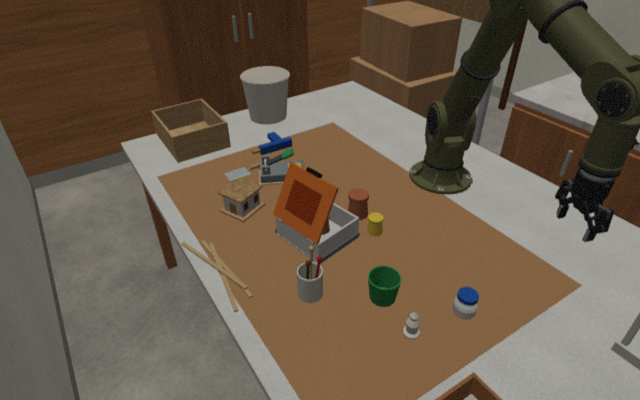

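View pics/side.png

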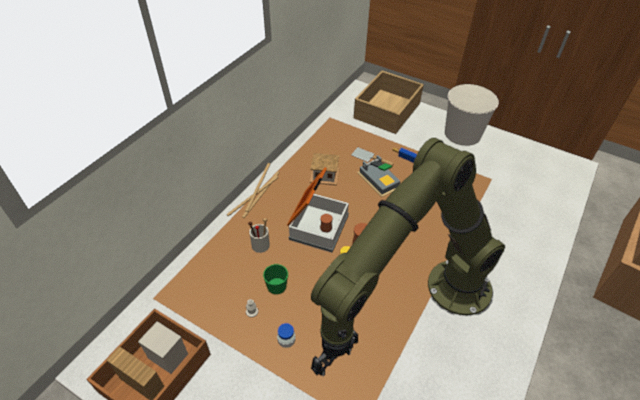

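The scene view shows the open lid at about (307,203), the box at (317,230) and the station partly hidden at (280,170). In the side view the box is at (320,222) and the station at (380,177) with its green pad. I'll enlarge both.

```bash
python3 - <<'E'
from h import *
import pickle
D=pickle.load(open('d.pkl','rb'))
a=D['scene']['img'][125:265,200:390]; b=D['side']['img'][135:265,265:440]
cv2.imwrite('pics/c1.png',cv2.resize(a,None,fx=4,fy=4,interpolation=cv2.INTER_CUBIC))
cv2.imwrite('pics/c2.png',cv2.resize(b,None,fx=4,fy=4,interpolation=cv2.INTER_CUBIC))
E
```

```text
(no output)
```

View pics/c1.png

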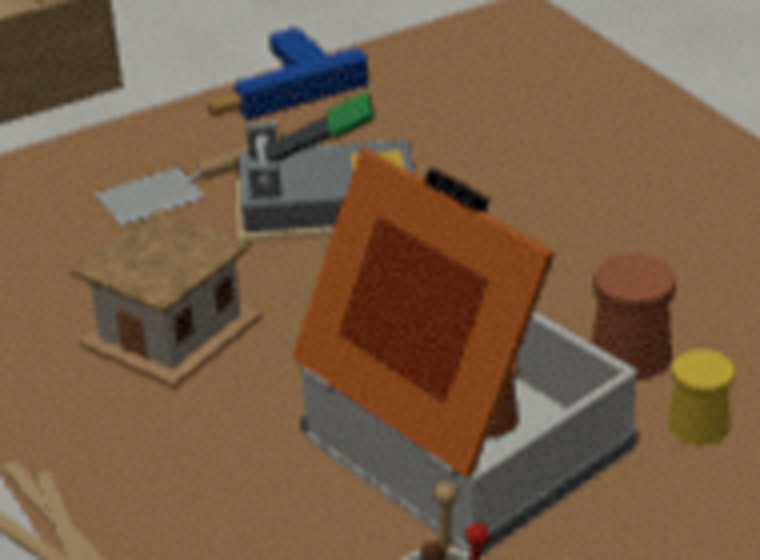

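View pics/c2.png

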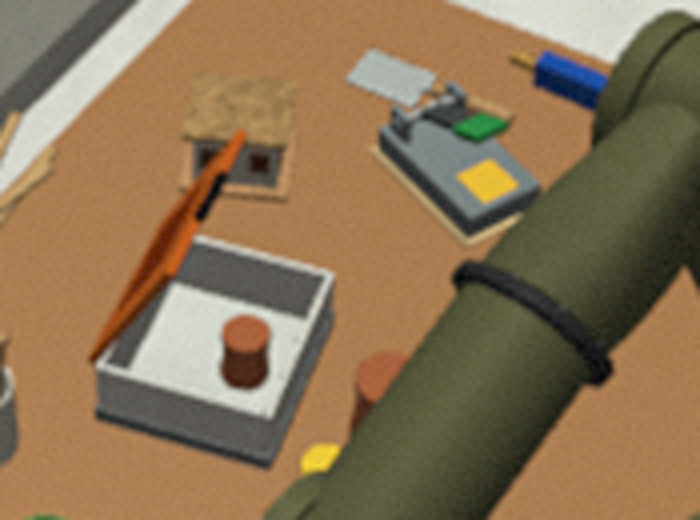

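```bash
python3 - <<'E'
from h import *
import pickle
D=pickle.load(open('d.pkl','rb'));S,T=D['scene'],D['side']
f=lambda p:(200+p[0]/4-.4,125+p[1]/4-.4)
g=lambda p:(265+p[0]/4-.4,135+p[1]/4-.4)
for n,p in dict(A=(333,272),B=(272,418),C=(98,368),Dd=(200,238)).items(): print(n,onz(T,*g(p),.085))
for n,p in dict(A=(540,312),B=(632,370),C=(470,475),Dd=(300,360)).items(): print(n,'scene',onz(S,*f(p),.085))
print('tab',tri(S,f((457,190)),T,g((210,197))))
print('lidfreecorner',tri(S,f((362,152)),T,g((240,135))))
print('pad',tri(S,f((352,115)),T,g((482,126))))
for n,a,b in (('blk+x',(245,205),(380,133)),('ears1',(262,173),(400,122)),('ears2',(262,130),(455,93))): print(n,tri(S,f(a),T,g(b)))
for z in(.035,.05,.065):
  print(z,[onz(T,*g(p),z) for p in((380,133),(468,215),(540,188),(487,180))], onz(S,*f((412,143)),z))
print('plywood',onz(T,*g((467,242)),0),onz(T,*g((372,150)),0),onz(S,*f((238,236)),0))
for n,p in dict(tower=(246,330),bigtower=(385,375)).items(): print(n,onz(T,*g(p),.065))
print('house',onz(T,*g((240,105)),.08),'yellow',onz(S,*f((703,368)),.06))
hsv=lambda i:cv2.cvtColor(i,cv2.COLOR_BGR2HSV)
E
```

```text
A [ 0.5211 -0.0803  0.085 ]
B [0.4791 0.1134 0.085 ]
C [0.6521 0.1486 0.085 ]
Dd [ 0.6597 -0.0498  0.085 ]
A scene [0.5023 0.0061 0.085 ]
B scene [0.4857 0.109  0.085 ]
C scene [0.6584 0.1422 0.085 ]
Dd scene [ 0.6973 -0.0471  0.085 ]
tab [0.5969 0.0344 0.2514]
lidfreecorner [ 0.6216 -0.0612  0.2427]
pad [ 0.4827 -0.3388  0.0989]
blk+x [ 0.6009 -0.3382  0.0358]
ears1 [ 0.579  -0.3402  0.0624]
ears2 [ 0.5454 -0.4069  0.0674]
0.035 [array([ 0.5992, -0.3343,  0.035 ]), array([ 0.4585, -0.2712,  0.035 ]), array([ 0.41  , -0.3497,  0.035 ]), array([ 0.4646, -0.3303,  0.035 ])] [ 0.409  -0.3529  0.035 ]
0.05 [array([ 0.5926, -0.3197,  0.05  ]), array([ 0.4533, -0.2572,  0.05  ]), array([ 0.4053, -0.3349,  0.05  ]), array([ 0.4593, -0.3157,  0.05  ])] [ 0.4215 -0.3314  0.05  ]
0.065 [array([ 0.586, -0.305,  0.065]), array([ 0.4481, -0.2432,  0.065 ]), array([ 0.4006, -0.3201,  0.065 ]), array([ 0.4541, -0.301 ,  0.065 ])] [ 0.434  -0.3099  0.065 ]
plywood [ 0.4533 -0.2665 -0.    ] [ 0.6092 -0.3389  0.    ] [ 0.6083 -0.3497  0.    ]
tower [0.5646 0.0171 0.065 ]
bigtower [ 0.4198 -0.0044  0.065 ]
house [ 0.7309 -0.2484  0.08  ] yellow [0.4167 0.1139 0.06  ]
```

Emit:
apply_moves(
  commands=[
    [24,-30,20,0,0,-0.115,1],
    [48,-60,40,0,0,-0.23,1],
    [72,-90,60,0,0,-0.345,1],
    [96,-120,75,0,0,-0.46,1],
    [120,-150,85,0,0,-0.575,1],
    [144,-180,95,0,0,-0.69,1],
    [168,-210,105,0,0,-0.805,1],
    [192,-240,110,0,0,-0.92,1],
    [216,-270,110,0,0,-1.035,1],
    [240,-300,110,0,0,-1.15,1],
  ],
  newtons=40,
)

```text
t: 0.93
tool_pos: [0.4409, 0.2904, 0.3607]
tcp_rot: [180.0, -0.0, 95.1]
force: [1.0, 0.4, 0.5]
width: -0.0001
finger_force: 0.0
```

Emit:
apply_moves(
  commands=[
    [24,-31,0,0,0,0,1],
    [48,-62,0,0,0,0,1],
    [72,-93,0,0,0,0,1],
    [96,-124,0,0,0,0,1],
    [120,-155,0,0,0,0,1],
    [144,-186,0,0,0,0,1],
    [168,-217,0,0,0,0,1],
    [192,-252,0,0,0,0,1],
    [192,-252,0,0,0,0,1],
    [192,-252,0,0,0,0,1],
  ],
)

```text
t: 1.77
tool_pos: [0.6327, 0.0366, 0.359]
tcp_rot: [-179.9, 0.1, 95.1]
force: [-1.1, 0.4, -0.3]
width: 0.0002
finger_force: 0.0
```

```bash
python3 - <<'E'
from h import *
import pickle
D={n:arm.snapshot(n) for n in("scene","wrist","side")}
pickle.dump(D,open('d2.pkl','wb'))
a=cv2.resize(D['scene']['img'][70:270,200:400],None,fx=2.5,fy=2.5); b=D['wrist']['img']
cv2.imwrite('pics/e.png',cv2.resize(np.hstack([a,cv2.resize(b,(800,500))]),None,fx=.61,fy=.61))
s=arm.state();print(s['t'],s['tool_pos'],s['tcp_rot'],s['force'],s['width'])
E
```

```text
1.9167 [0.63157779 0.04151758 0.35997383] [-1.79953535e+02 -6.01377087e-02  9.55348917e+01] [ 0.21157608  0.94387171 -0.38883639] -0.00030592907043277705
```

View pics/e.png

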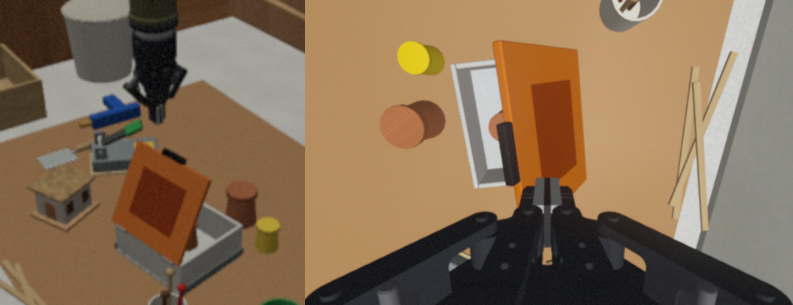

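The lid is still open, with the fingers above and behind its free edge. In the wrist view the lid spans about (495..585, 40..200) in the composite. I'll check how the predicted contact point projects there.

```bash
python3 - <<'E'
from h import *
import pickle
W=pickle.load(open('d2.pkl','rb'))['wrist']
k=lambda p:((p[0]/.61-500)*.8,p[1]/.61*.8)
print(proj(W,(.621,.038,.225)),proj(W,(.632,.041,.34)),'fingertip px',k((547,180)))
for n,p,z in(('free y+',(497,42),.2517),('free top edge',(500,122),.2517),('C',(578,50),.0855),('front rimB',(453,65),.085),('front rimA',(475,187),.085)): print(n,onz(W,*k(p),z))
M=cv2.inRange(W['img'],(0,40,150),(70,130,255)); print(cv2.boundingRect(M))
E
```

```text
[303.1 189.6] [317.1 247.7] fingertip px (317.3770491803279, 236.06557377049182)
free y+ [0.5817 0.1302 0.2517]
free top edge [0.5873 0.0629 0.2517]
C [0.667  0.1484 0.0855]
front rimB [0.4865 0.1109 0.085 ]
front rimA [ 0.5226 -0.0804  0.085 ]
(104, 53, 265, 219)
```

Emit:
apply_moves(
  commands=[
    [-4,-1,-30,0,0,0,1],
    [-8,-1,-60,0,0,0,1],
    [-11,-2,-80,0,0,0,1],
    [-13,-2,-90,0,0,0,1],
    [-16,-3,-100,0,0,0,1],
    [-20,-4,-110,0,0,0,1],
    [-24,-5,-118,0,0,0,1],
    [-28,-5,-125,0,0,0,1],
    [-33,-6,-129,0,0,0,1],
    [-39,-7,-132,0,0,0,1],
  ],
)

```text
t: 2.75
tool_pos: [0.5928, 0.034, 0.2281]
tcp_rot: [180.0, -0.0, 95.5]
force: [1.5, 0.1, -0.2]
width: -0.0002
finger_force: 0.9
```

```bash
python3 - <<'E'
from h import *
import pickle
W=arm.snapshot('scene');a=W['img'][100:270,200:400]
cv2.imwrite('pics/f.png',cv2.resize(a,None,fx=3,fy=3))
s=arm.state();print(s['t'],s['tool_pos'],s['force'])
E
```

```text
2.8 [0.59141186 0.03334069 0.22770928] [-0.2286148   0.33108141  0.10261577]
```

View pics/f.png

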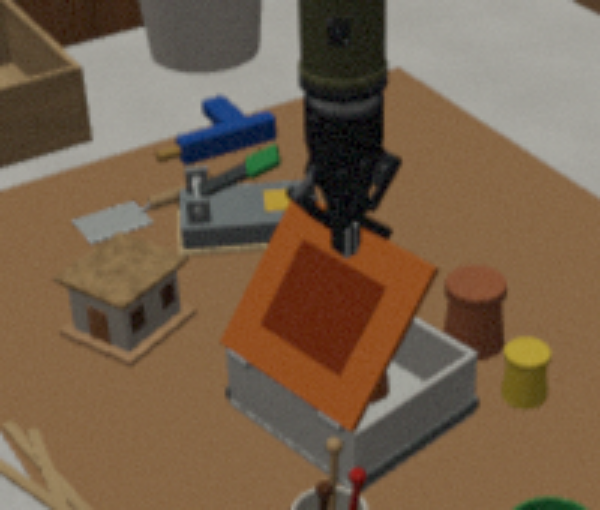

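The lid is coming down with the fingertip on its upper part (345,245). I'll continue along the arc.

Emit:
apply_moves(
  commands=[
    [-12,-2,-9,0,0,0,1],
    [-22,-4,-18,0,0,0,1],
    [-32,-6,-30,0,0,0,1],
    [-40,-8,-43,0,0,0,1],
    [-47,-9,-56,0,0,0,1],
    [-53,-11,-69,0,0,0,1],
    [-57,-11,-80,0,0,0,1],
    [-60,-12,-91,0,0,0,1],
    [-62,-12,-102,0,0,0,1],
    [-63,-12,-110,0,0,0,1],
  ],
)

```text
t: 3.63
tool_pos: [0.5294, 0.0208, 0.1178]
tcp_rot: [-180.0, 0.0, 95.4]
force: [-0.3, -0.2, 1.4]
width: -0.0001
finger_force: 0.6
```

Emit:
apply_moves(
  commands=[
    [0,0,-3,0,0,0,1],
    [0,0,-5,0,0,0,1],
    [0,0,-6,0,0,0,1],
    [0,0,-6,0,0,0,1],
  ],
)

```text
t: 3.97
tool_pos: [0.5292, 0.0209, 0.1144]
tcp_rot: [-180.0, -0.0, 95.4]
force: [-9.2, -0.7, 22.3]
width: -0.0002
finger_force: 11.2
```

Emit:
apply_moves(
  commands=[
    [0,0,0,0,0,0,1],
    [0,0,20,0,0,0,1],
    [0,0,60,0,0,0,1],
    [0,0,100,0,0,0,1],
    [0,-10,138,0,0,0,1],
    [-5,-30,170,0,0,-0.1,1],
    [-10,-55,195,0,0,-0.2,1],
    [-15,-85,215,0,0,-0.3,1],
    [-20,-120,228,0,0,-0.4,1],
    [-25,-157,240,0,0,-0.4,1],
  ],
)

```text
t: 4.8
tool_pos: [0.5049, -0.1365, 0.3543]
tcp_rot: [179.9, -0.1, 72.3]
force: [1.4, -0.2, -0.2]
width: 0.0002
finger_force: 0.0
```

Emit:
apply_moves(
  commands=[
    [-4,-38,2,0,0,-0.05,1],
    [-8,-76,4,0,0,-0.1,1],
    [-12,-114,6,0,0,-0.1,1],
    [-16,-152,8,0,0,-0.1,1],
    [-20,-190,8,0,0,-0.1,1],
    [-24,-215,8,0,0,-0.1,1],
    [-24,-225,8,0,0,-0.1,1],
    [-24,-225,8,0,0,-0.1,1],
    [-24,-225,8,0,0,-0.1,1],
  ],
)

```text
t: 5.55
tool_pos: [0.4813, -0.3603, 0.3601]
tcp_rot: [-180.0, -0.1, 66.8]
force: [-0.1, 0.3, -0.3]
width: 0.0001
finger_force: 0.0
```

```bash
python3 - <<'E'
from h import *
import pickle
D={n:arm.snapshot(n) for n in("scene","wrist","side")}
pickle.dump(D,open('d3.pkl','wb'))
a=cv2.resize(D['scene']['img'][100:270,200:370],(500,500)); b=D['wrist']['img']
cv2.imwrite('pics/g.png',cv2.resize(np.hstack([a,cv2.resize(b,(800,500))]),None,fx=.61,fy=.61))
s=arm.state();print(s['t'],s['tool_pos'],s['tcp_rot'],s['force'])
for n in D:
  h=cv2.cvtColor(D[n]['img'],cv2.COLOR_BGR2HSV); M=cv2.inRange(h,(50,110,50),(80,255,255))
  c=cv2.findContours(M,0,2)[0]
  for k in c:
    if cv2.contourArea(k)>20: print(n,cv2.contourArea(k),cv2.minAreaRect(k))
E
```

```text
5.7 [ 0.48195326 -0.35893083  0.3604464 ] [ 1.79994021e+02 -6.90813749e-02  6.69530997e+01] [-0.37840269 -0.20020677 -0.04213802]
scene 695.5 ((380.6557312011719, 281.286865234375), (29.960628509521484, 38.539100646972656), 50.194427490234375)
scene 59.5 ((286.8000183105469, 153.1000213623047), (6.260990142822266, 12.074767112731934), 63.43495178222656)
wrist 1370.0 ((311.5, 144.0), (38.0, 37.0), 90.0)
side 505.0 ((275.5, 278.5), (23.0, 29.0), 0.0)
side 45.0 ((384.46551513671875, 166.413818359375), (5.942250728607178, 12.4415864944458), 68.19859313964844)
```

View pics/g.png

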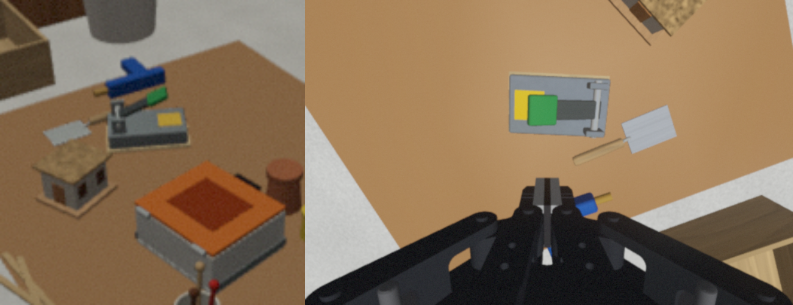

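The lid lies flat on the box. In the wrist view the station is at about (560,105) with the green pad at (542,110).

```bash
python3 - <<'E'
from h import *
import pickle
D=pickle.load(open('d3.pkl','rb'));S,W,T=D['scene'],D['wrist'],D['side']
for n,a,p,b,q in(('WS',W,(311.5,144),S,(286.8,153.1)),('WT',W,(311.5,144),T,(384.5,166.4)),('ST',S,(286.8,153.1),T,(384.5,166.4))): print(n,tri(a,p,b,q))
print([onz(W,311.5,144,z) for z in(.095,.1,.105,.11)])
k=lambda p:((p[0]/.61-500)*.8,p[1]/.61*.8)
for z in(.035,.045,.055):
  c=[onz(W,*k(p),z)[:2] for p in((510,75),(609,78),(606,136),(510,133))]; print(z,c,np.linalg.norm(c[0]-c[1]),np.linalg.norm(c[2]-c[3]),np.linalg.norm(c[0]-c[3]),np.mean(c,0))
E
```

```text
WS [ 0.4852 -0.3376  0.1008]
WT [ 0.4844 -0.3373  0.0983]
ST [ 0.4851 -0.3383  0.099 ]
[array([ 0.484 , -0.3378,  0.095 ]), array([ 0.4843, -0.3373,  0.1   ]), array([ 0.4846, -0.3368,  0.105 ]), array([ 0.4849, -0.3363,  0.11  ])]
0.035 [array([ 0.4533, -0.2691]), array([ 0.6042, -0.3388]), array([ 0.5658, -0.4308]), array([ 0.411 , -0.3587])] 0.16621943328022748 0.17076723924687662 0.09908304597659483 [ 0.508575 -0.34935 ]
0.045 [array([ 0.4545, -0.2697]), array([ 0.602 , -0.3379]), array([ 0.5645, -0.4279]), array([ 0.4131, -0.3574])] 0.16250381533982514 0.16700961050191093 0.09698066817670416 [ 0.508525 -0.348225]
0.055 [array([ 0.4557, -0.2704]), array([ 0.5999, -0.337 ]), array([ 0.5632, -0.4249]), array([ 0.4153, -0.356 ])] 0.1588370233919032 0.16316133120319903 0.09465474103287168 [ 0.508525 -0.347075]
```

Emit:
apply_moves(
  commands=[
    [0,8,-30,0,0,0,1],
    [0,15,-70,0,0,0,1],
    [1,23,-105,0,0,0,1],
    [1,23,-140,0,0,0,1],
    [1,23,-170,0,0,0,1],
    [1,23,-195,0,0,0,1],
    [1,23,-213,0,0,0,1],
    [1,23,-225,0,0,0,1],
    [1,23,-228,0,0,0,1],
    [1,23,-228,0,0,0,1],
  ],
)

```text
t: 6.53
tool_pos: [0.4824, -0.3364, 0.1318]
tcp_rot: [-179.9, -0.0, 66.9]
force: [0.5, -0.1, 1.0]
width: -0.0003
finger_force: 0.0
```

Emit:
apply_moves(
  commands=[
    [0,0,-2,0,0,0,1],
    [0,0,-4,0,0,0,1],
    [0,0,-6,0,0,0,1],
    [0,0,-6,0,0,0,1],
    [0,0,-6,0,0,0,1],
  ],
)

```text
t: 6.95
tool_pos: [0.4825, -0.338, 0.127]
tcp_rot: [179.9, -0.0, 66.8]
force: [0.5, 1.1, 4.0]
width: 0.0003
finger_force: 1.5
```

Emit:
apply_moves(
  commands=[
    [0,0,-2,0,0,0,1],
    [0,0,-4,0,0,0,1],
    [0,0,-4,0,0,0,1],
    [0,0,-4,0,0,0,1],
  ],
)

```text
t: 7.28
tool_pos: [0.482, -0.338, 0.1223]
tcp_rot: [180.0, 0.0, 66.8]
force: [-0.0, -0.3, 3.5]
width: -0.0003
finger_force: 2.0
```

Emit:
apply_moves(
  commands=[
    [0,0,-2,0,0,0,1],
    [0,0,-4,0,0,0,1],
    [0,0,-6,0,0,0,1],
    [0,0,-8,0,0,0,1],
    [0,0,-8,0,0,0,1],
    [0,0,-8,0,0,0,1],
  ],
)

```text
t: 7.78
tool_pos: [0.4818, -0.338, 0.1144]
tcp_rot: [-180.0, 0.0, 66.8]
force: [-1.3, 0.7, 6.0]
width: 0.0003
finger_force: 2.9
```

```bash
python3 - <<'E'
from h import *
F=[]
for i in range(6):
  W=arm.snapshot('scene'); s=arm.state(); F.append(np.r_[s['force'],s['tool_pos']])
print(np.mean(F,0).round(4),np.std(F,0).round(2)[:3])
cv2.imwrite('pics/k.png',cv2.resize(W['img'][120:200,230:330],None,fx=6,fy=6,interpolation=cv2.INTER_CUBIC))
E
```

```text
[-1.0958  0.9034  6.5942  0.4818 -0.338   0.1145] [0.47 0.36 0.46]
```

View pics/k.png

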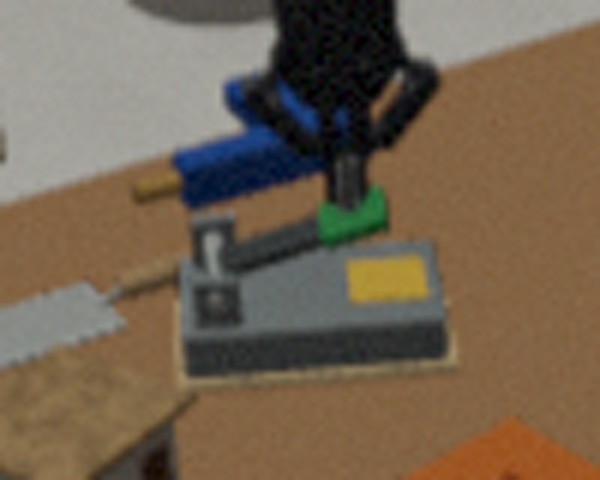

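The fingertip sits on the middle of the green pad (350,205), partly pressed at 6.6 N, about 0.14 rad. Another 5 mm should bring it to half way.

Emit:
apply_moves(
  commands=[
    [0,0,-2,0,0,0,1],
    [0,0,-4,0,0,0,1],
    [0,0,-5,0,0,0,1],
    [0,0,-5,0,0,0,1],
    [0,0,-5,0,0,0,1],
    [0,0,-5,0,0,0,1],
    [0,0,-5,0,0,0,1],
    [0,0,-5,0,0,0,1],
    [0,0,-5,0,0,0,1],
    [0,0,-5,0,0,0,1],
  ],
)

```text
t: 8.92
tool_pos: [0.4815, -0.338, 0.1096]
tcp_rot: [-180.0, 0.0, 66.8]
force: [-1.7, 1.7, 9.2]
width: 0.0003
finger_force: 3.5
```

```bash
python3 - <<'E'
from h import *
F=[]
for i in range(8):
  W=arm.snapshot('scene'); s=arm.state(); F.append(np.r_[s['force'],s['tool_pos']])
print(np.mean(F,0).round(4),s['t'])
E
```

```text
[-2.1875  1.2305  7.875   0.4815 -0.3379  0.1096] 9.3167
```

```bash
python3 -c "
from cell import arm
print(arm.close_job())"
```

```text
the job is handed in; nothing more can be done
None
```

I lowered the lid gently until it was closed, and handed the job in with the arm still holding the paddle at about half way (7.9 N; half way is about 8 N); no pass/fail verdict came back.

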